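# Put the metallography specimens away in the sliding-cover case

### The job

Put the three specimen mounts lying on the bench away in the storage case: each goes into the well that already holds a mount of the same shape, round with round and square with square, lying flat with its polished face up; lower them in, do not drop them. Then slide the clear cover fully shut over the wells, and leave the dropper bottle and the slide box where they are.

Things in the scene. Friction and masses are not known exactly. Their poses are not given: they have to be found in the camera images.
- case: fixed white and grey case. Origin at bench level below the middle of its two wells; x = slide direction, away from the robot, y to the left well, z up. Wells span x -85 to 85, y -106.5 to 106.5 mm, parted by a 5 mm wall at y = 0; well floor at 5 mm, wall tops at 33 mm. Side rails at y = +-116 mm, 9 mm wide, tops at 40 mm, run from x -90 to 275 mm; the open cover parks beyond the wells
- well_left (a point): centre of the floor of the left (+y) well; axes as the case. Inside the well measures 170 mm in x and 104 mm in y, walls 28 mm above this floor. It holds one stored mount near its far end, about 60 mm beyond its centre in x; the near end and the middle are empty
- well_right (a point): centre of the floor of the right (-y) well, otherwise the same as the left well
- cover (a joint): travel of the clear plastic cover (180 x 222 x 4 mm, underside 33.5 mm and top 37.5 mm above the bench) along the case's x axis, in m: 0 = fully shut over the wells, 0.18 = fully open (parked beyond the wells). It stays where it is left; about 2 N moves it
- cover_handle (a point): centre of the top face of the cover's black grip bar, at the cover's edge nearest the robot: 12 mm thick in the case's x, 70 mm long in its y, 24 mm high above the cover, its top 61.5 mm above the bench. With the cover shut this point is at x = -78 mm, y = 0 of the case; axes as the case
- round_a: on the bench: round cream-coloured resin specimen mount, an upright disc 40 mm in diameter and 24 mm high with a small polished steel section (14 mm square) in its top face; origin at the centre of its underside, z up
- round_b: on the bench: another round cream-coloured resin specimen mount, an upright disc 40 mm in diameter and 24 mm high with a small polished steel section (14 mm square) in its top face; origin at the centre of its underside, z up
- square_a: on the bench: square cream-coloured resin specimen mount, 40 x 40 mm and 24 mm high, with a small polished steel section (14 mm square) in its top face; origin at the centre of its underside, z up, x and y square to its sides
- round_stored: already in one of the two wells, near its far end: round cream-coloured resin specimen mount, an upright disc 40 mm in diameter and 24 mm high with a small polished steel section (14 mm square) in its top face; origin at the centre of its underside, z up
- square_stored: already in the other well, near its far end: square cream-coloured resin specimen mount, 40 x 40 mm and 24 mm high, with a small polished steel section (14 mm square) in its top face; origin at the centre of its underside, z up, x and y square to its sides
- dropper_bottle: bystander: small brown bottle 34 mm in diameter, 65 mm high, standing on the bench; origin at the centre of its underside
- slide_box: bystander: closed white box with a grey lid, 100 x 85 mm, 32 mm high, on the bench left of the case; origin at the centre of its underside
Things that resemble listed ones, but are neither listed nor needed, are in the scene too. What is shaped like the round_b but orange or yellow is not meant.

How it is judged (in metres and radians):
On the way, in this order (a step that is already met when the one before it is completed fails the run):
1. all three bench mounts lie flat, polished face up, in the wells of their own shape ((((x of round_a in the frame of well_left between -0.074 and 0.074 m and y of round_a in the frame of well_left between -0.046 and 0.046 m and z of round_a in the frame of well_left between -0.005 and 0.005 m) and (x of round_b in the frame of well_left between -0.074 and 0.074 m and y of round_b in the frame of well_left between -0.046 and 0.046 m and z of round_b in the frame of well_left between -0.005 and 0.005 m) and (x of square_a in the frame of well_right between -0.074 and 0.074 m and y of square_a in the frame of well_right between -0.046 and 0.046 m and z of square_a in the frame of well_right between -0.005 and 0.005 m) and (x of round_stored in the frame of well_left between -0.074 and 0.074 m and y of round_stored in the frame of well_left between -0.046 and 0.046 m and z of round_stored in the frame of well_left between -0.005 and 0.005 m) and (x of square_stored in the frame of well_right between -0.074 and 0.074 m and y of square_stored in the frame of well_right between -0.046 and 0.046 m and z of square_stored in the frame of well_right between -0.005 and 0.005 m)) or ((x of round_a in the frame of well_right between -0.074 and 0.074 m and y of round_a in the frame of well_right between -0.046 and 0.046 m and z of round_a in the frame of well_right between -0.005 and 0.005 m) and (x of round_b in the frame of well_right between -0.074 and 0.074 m and y of round_b in the frame of well_right between -0.046 and 0.046 m and z of round_b in the frame of well_right between -0.005 and 0.005 m) and (x of square_a in the frame of well_left between -0.074 and 0.074 m and y of square_a in the frame of well_left between -0.046 and 0.046 m and z of square_a in the frame of well_left between -0.005 and 0.005 m) and (x of round_stored in the frame of well_right between -0.074 and 0.074 m and y of round_stored in the frame of well_right between -0.046 and 0.046 m and z of round_stored in the frame of well_right between -0.005 and 0.005 m) and (x of square_stored in the frame of well_left between -0.074 and 0.074 m and y of square_stored in the frame of well_left between -0.046 and 0.046 m and z of square_stored in the frame of well_left between -0.005 and 0.005 m))) and angle between each of round_a, round_b, square_a, round_stored, square_stored's own z axis and vertical below 0.15 rad and linear speed of each of round_a, round_b, square_a, round_stored, square_stored below 0.03 m/s), for 0.2 s.
2. the cover is slid fully shut (value of joint cover below 0.005 m), for 0.2 s.
At the end, for the whole second after the job is handed in: All round mounts (the two from the bench and the stored one) are in one well, both square mounts in the other, all within the well's walls, flat on its floor (within 5 mm), polished face up (tilt below 0.15 rad) and at rest (below 0.03 m/s); the cover is shut to within 5 mm (all of step 1 and value of joint cover below 0.005 m); the robot touches nothing.
It fails at once if a bench mount is dropped into the case (falling or moving faster than 0.6 m/s with its underside less than 33 mm above the bench) ((x of round_a in the frame of case between -0.085 and 0.085 m and y of round_a in the frame of case between -0.107 and 0.107 m and z of round_a in the frame of case below 0.033 m and linear speed of round_a above 0.6 m/s) or (x of round_b in the frame of case between -0.085 and 0.085 m and y of round_b in the frame of case between -0.107 and 0.107 m and z of round_b in the frame of case below 0.033 m and linear speed of round_b above 0.6 m/s) or (x of square_a in the frame of case between -0.085 and 0.085 m and y of square_a in the frame of case between -0.107 and 0.107 m and z of square_a in the frame of case below 0.033 m and linear speed of square_a above 0.6 m/s)).
It fails at once if a bystander (dropper bottle, slide box) is moved by more than 25 mm or tipped over (distance of any of dropper_bottle, slide_box from where it was at the start of the episode above 0.025 m or angle between any of dropper_bottle, slide_box's own z axis and vertical above 0.4 rad).
It also fails if it takes over 72 s, if anything falls off the work surface, if the arm or the gripper's body presses on something with over 40 N, if the wrist force passes 120 N, or if a joint passes its speed limit or range.

### The arm

A 6-joint arm with a two-finger parallel gripper is mounted at the origin on the work surface. World frame = base frame: x ahead of the robot, y to its left, z up, the work surface at z = 0. Lengths are in m, angles in degrees, forces in N, time in s.
With the tool pointing down it reaches from about 0.25 to 0.725 m from the base axis. Payload 9.7 kg.
Tool frame: the origin (TCP) lies at the very end of the fingers, on their centre line; the grasp point (between the pads) lies 19 mm behind it; z points along the fingers, y is the line along which they close (so a half turn about z gives the same grasp; the last joint's range is limited). The gripper opens to 85 mm and grips with 20 to 120 N. Pads are 22 mm wide; open, the fingers measure 114 mm over their backs; the gripper's body (76 mm by 85 mm) begins 54 mm behind the grasp point. The pads swing forward as they close: fully open they stand 13 mm farther back than shut.
Start: joints at [76.49, 4.979, 10.078, 95.1, 0, 90], TCP at [0.128, 0.535, 0.231] pointing down, gripper open.
Joint ranges: [-179.16, 179.16], [-48.56, 103.87], [-65.8, 70.77], [-126.05, 130.52], [-82.76, 87.17], [-180, 180]. Speed limits (degrees/s): [127.2, 127.2, 147.25, 180, 180, 180].

### API

Orientations are given as a 3x3 rotation matrix whose columns are the frame's x, y, z axes.
In Python, from cell import telemetry, grab_frame, camera_params, workorder gives the robot as it stands.
- The arm moves only by the tool jog_arm, never from a script. Its argument "rows" is a list of rows, each a list of 7 numbers: the shift along the tool's x, y, z in mm, then the turn, a rotation vector about the tool's x, y, z in degrees, then the closure, from -1 (fully open) to 1 (shut). A call has 1 to 8 rows; each row shifts and turns the commanded pose from where the row before left it, along the tool's axes as they then stand; what a row does not reach is not made up. A row lasts 1/12 s, in which the tool goes at most 41.7 mm and 7.16 degrees, less where a joint would pass 70% of its speed; a pose out of reach is approached as far as the arm can. A call with a gripper value outside its range is refused whole. The fingers move at their own pace and stop on an object; "newtons" is the grip in N (left out, the last holds). Time passes only in rows, so rows that do not move let the fingers close. It gives the time, the measured TCP pose, the force, the opening and the grip force at its end, in the units of the state.
- telemetry.get_state(): the state, without advancing time (a new reading comes with each control period).
- grab_frame(name): name is "side" or "top" or "wrist"; returns the picture (384x512x3 uint8, red, green, blue); there is no depth.
- camera_params(name): a dict with "fovy" (degrees; the focal length in pixels is half the picture's height over the tangent of half this angle, whatever the lens; pixels are square), "cx", "cy" (the principal point, pixels), "R" (3x3) and "t" (3): a world point X has camera coordinates R X + t; the wrist camera has in their place "hand_eye" (4x4, takes a point from camera to tool coordinates, whose origin is the TCP and whose axes are the flange's). Camera axes: x right, y down, z forward; pixel columns grow to the right and rows downward; lengths in m; the calibration is good to about 2 mm. A picture is of the moment at which its call begins: read the wrist's pose just before it. camera_params takes no time and is no camera call.
- workorder.job_done(): hands the job in; it is judged then, once.
The state is a dict: "time_s": time; "q": joint angles; "dq": joint speeds; "effort": joint torques, N m; "eef_pos": TCP position; "ee_rot": TCP orientation; "wrist_force": force on the tool from outside, world axes, zero at the start; "torque": the same for the moment, N m; "grip_width": opening from 0.0 (shut) to 1.0 (fully open); "grasp_force": force on a finger pad.
Only numpy, scipy, OpenCV 4.12 (cv2) and the standard library are available. Lean on these libraries where they do the work, as an engineer would, in place of code of your own. Each camera call takes 0.05 s, during which the arm holds its last target. There are 200 camera calls.

## Working session

There is one attempt and no reset: what is moved stays moved. The work goes in short steps, Python scripts to look and compute and a tool call to move; the robot and the scene stay as the last step left them, time stands still between calls to the robot, and variables do not carry over. Pictures are saved under pics/ and viewed, at most 10 in all, crops included, and the job is handed in when it is done.

Besides the shell and the picture viewer there is one more tool, called after "Call:" in YAML: its name, and indented under it one key for each argument. jog_arm: Moves the arm, as the interface text tells. Its arguments: {"type":"object","properties":{"rows":{"type":"array"},"newtons":{"type":"number"}},"required":["rows"]}

```bash
ls; mkdir -p pics; python3 - <<'E'
from cell import telemetry, grab_frame, camera_params
import cv2,numpy as np
for n in("top","side"):
    im=grab_frame(n); cv2.imwrite(f"pics/{n}0.png",cv2.resize(im[:,:,::-1],(800,600),interpolation=cv2.INTER_CUBIC))
    np.save(f"pics/{n}0.npy",im)
for n in("top","side","wrist"): print(n,camera_params(n))
s=telemetry.get_state();print(s)
E
```

```text
pics
top {'fovy': 57.11927116006024, 'cx': 251.67339513849194, 'cy': 187.09387967715955, 'R': array([[ 0.00906642, -0.99995809, -0.00127295],
       [-0.99515118, -0.00889814, -0.09795386],
       [ 0.09793843,  0.00215486, -0.99519014]]), 't': array([0.01006922, 0.54201299, 1.08610384])}
side {'fovy': 43.839026339128154, 'cx': 253.09535331511984, 'cy': 195.74166354249866, 'R': array([[ 0.94197204, -0.33524011,  0.01739955],
       [-0.22034967, -0.65658706, -0.72134559],
       [ 0.25324829,  0.67565339, -0.6923567 ]]), 't': array([-0.51039264,  0.15604807,  1.3020604 ])}
wrist {'fovy': 65.47114100732566, 'cx': 262.7274624856139, 'cy': 194.64733530995653, 'hand_eye': array([[-8.52721332e-04, -9.62039253e-01, -2.72909781e-01,
         6.98668713e-02],
       [ 9.99999443e-01, -6.50819658e-04, -8.30335941e-04,
        -4.23356519e-05],
       [ 6.21200718e-04, -2.72910337e-01,  9.62039273e-01,
        -1.41925549e-01],
       [ 0.00000000e+00,  0.00000000e+00,  0.00000000e+00,
         1.00000000e+00]])}
{'time_s': 0.1, 'q': array([7.64886864e+01, 5.00819338e+00, 1.00385814e+01, 9.50990113e+01,
       1.36638263e-03, 8.99995113e+01]), 'dq': array([-0.02012188, -0.05791694,  0.14409463, -0.07477959,  0.05923409,
        0.00579513]), 'effort': array([-1.56751652e-03, -5.21557724e+01,  4.65655553e+01,  1.59452349e-02,
        3.53927260e-05, -2.03097400e-06]), 'eef_pos': array([0.12844632, 0.53458148, 0.23064792]), 'ee_rot': array([[-9.72325791e-01,  2.33628903e-01, -3.03015823e-04],
       [ 2.33629098e-01,  9.72325101e-01, -1.15898253e-03],
       [ 2.38580735e-05, -1.19770192e-03, -9.99999282e-01]]), 'wrist_force': array([-0.1614427 ,  0.51541858,  0.51798856]), 'torque': array([ 0.02991035,  0.01169115, -0.0452429 ]), 'grasp_force': 0.0, 'grip_width': 1.0006938162432195}
```

View pics/top0.png

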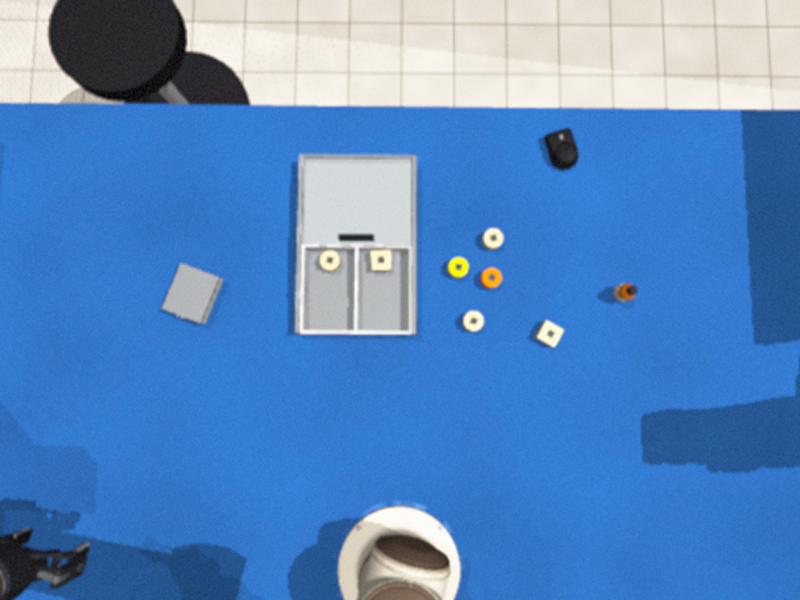

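View pics/side0.png

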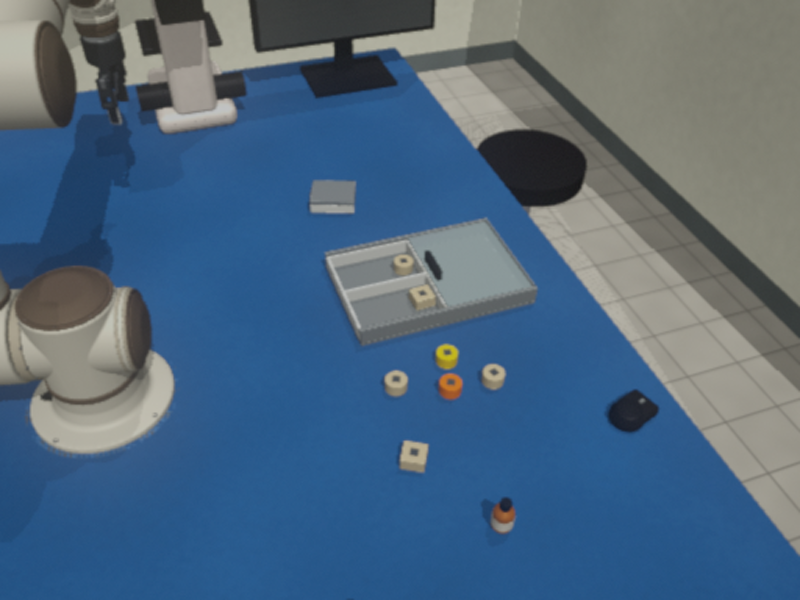

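The top picture shows cream rounds at (493,238) and (473,321), a cream square at (549,334), an orange decoy at (491,278) and a yellow one at (458,267). The left well holds a round mount at (330,260) and the right one a square at (381,260). The cream pieces fit the description; the orange and yellow ones are excluded. I'll confirm this in an enlarged crop.

```bash
cat > h.py <<'E'
import numpy as np,cv2
from cell import camera_params,telemetry,grab_frame
def ray(n,uv,z,pose=None):
    c=camera_params(n); f=192/np.tan(np.radians(c["fovy"]/2))
    d=np.array([(uv[0]-c["cx"])/f,(uv[1]-c["cy"])/f,1.])
    if n=="wrist":
        H=c["hand_eye"]; p,R=pose; d=R@H[:3,:3]@d; o=p+R@H[:3,3]
    else: o=-c["R"].T@c["t"]; d=c["R"].T@d
    return o+d*(z-o[2])/d[2]
def proj(n,X):
    c=camera_params(n); f=192/np.tan(np.radians(c["fovy"]/2)); p=c["R"]@np.asarray(X)+c["t"]
    return np.array([c["cx"],c["cy"]])+f*p[:2]/p[2]
E
python3 - <<'E'
from h import *
im=np.load("pics/top0.npy")
x0,y0,x1,y1=184,95,374,232
cv2.imwrite("pics/crop1.png",cv2.resize(im[y0:y1,x0:x1,::-1],None,fx=4.2,fy=4.2,interpolation=cv2.INTER_CUBIC))
# cream blobs
hsv=cv2.cvtColor(im,cv2.COLOR_RGB2HSV)
m=cv2.inRange(hsv,(15,25,120),(35,130,255)); m[:90]=0;m[240:]=0
m=cv2.morphologyEx(m,cv2.MORPH_CLOSE,np.ones((5,5)))
n,l,st,ce=cv2.connectedComponentsWithStats(m)
for i in range(1,n):
    if st[i,4]>40:
        c=cv2.findContours((l==i).astype(np.uint8),0,2)[0][0]
        print(ce[i].round(1),st[i],ray("top",ce[i],.024).round(4),cv2.minAreaRect(c))
# case corners picked from the 800x600 picture, outer rails top z=.04
for p in [(300,155),(416,155),(296,334),(415,334)]: print(p,ray("top",np.array(p)*.64,.04).round(4))
print("handle",ray("top",np.array((356,237))*.64,.0615), ray("top",np.array((626,291))*.64,.065),ray("top",np.array((192,294))*.64,.032))
E
```

```text
[314.7 152.4] [309 147  13  12 122] [ 0.6552 -0.1853  0.024 ] ((315.0, 152.5), (11.0, 12.0), 90.0)
[210.8 166.3] [204 159  14  15 160] [0.6076 0.1456 0.024 ] ((211.00001525878906, 166.5), (13.435027122497559, 13.435027122497559), 45.0)
[243.4 166. ] [237 159  14  15 203] [0.6092 0.0418 0.024 ] ((243.5, 166.0), (14.0, 13.0), 90.0)
[293.7 170.9] [287 165  13  13 109] [ 0.5951 -0.118   0.024 ] ((293.0, 171.0), (12.0, 12.0), 90.0)
[302.3 205.2] [296 200  13  12 123] [ 0.4864 -0.1448  0.024 ] ((302.0, 205.5), (11.0, 12.0), 90.0)
[350.9 213.2] [343 206  17  16 164] [ 0.4626 -0.2973  0.024 ] ((350.9307556152344, 213.24615478515625), (13.023645401000977, 12.651541709899902), 29.744882583618164)
(300, 155) [0.8211 0.2082 0.04  ]
(416, 155) [ 0.8231 -0.0291  0.04  ]
(296, 334) [0.456  0.2067 0.04  ]
(415, 334) [ 0.4581 -0.0289  0.04  ]
handle [0.64761569 0.08941278 0.0615    ] [ 0.5447895  -0.43857846  0.065     ] [0.53439174 0.41925949 0.032     ]
```

View pics/crop1.png

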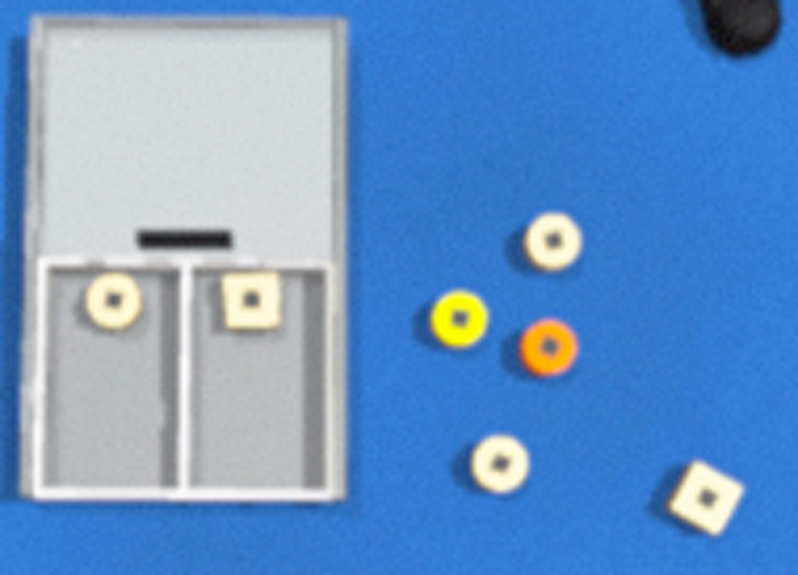

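The crop confirms it: cream rounds at (553,241) and (501,463), a cream square at (707,498) with its edges about 32° off, and both stored mounts as expected. The case origin is at about (0.547, 0.089). I'll move to the square first.

Call:
jog_arm:
  rows:
    - [-21.6, -30.4, 3.4, 0, 0, 0, -1]
    - [-21.6, -30.4, 3.4, 0, 0, 0, -1]
    - [-21.6, -30.4, 3.4, 0, 0, 0, -1]
    - [-21.6, -30.4, 3.4, 0, 0, 0, -1]
    - [-21.6, -30.4, 3.4, 0, 0, 0, -1]
    - [-21.6, -30.4, 3.4, 0, 0, 0, -1]
    - [-21.6, -30.4, 3.4, 0, 0, 0, -1]
    - [-21.6, -30.4, 3.4, 0, 0, 0, -1]
  newtons: 40

```text
time_s: 0.77
eef_pos: [0.2397, 0.2562, 0.2037]
ee_rot: [[-0.973, 0.233, 0.0], [0.233, 0.973, -0.0], [-0.0, -0.0, -1.0]]
wrist_force: [0.6, -0.3, 0.6]
grip_width: 0.994
grasp_force: 0.0
```

Call:
jog_arm:
  rows:
    - [-21.6, -30.4, 3.4, 0, 0, 0, -1]
    - [-21.6, -30.4, 3.4, 0, 0, 0, -1]
    - [-21.6, -30.4, 3.4, 0, 0, 0, -1]
    - [-21.6, -30.4, 3.4, 0, 0, 0, -1]
    - [-21.6, -30.4, 3.4, 0, 0, 0, -1]
    - [-21.6, -30.4, 3.4, 0, 0, 0, -1]
    - [-21.6, -30.4, 3.4, 0, 0, 0, -1]
    - [-21.6, -30.4, 3.4, 0, 0, 0, -1]

```text
time_s: 1.43
eef_pos: [0.3509, -0.0209, 0.1767]
ee_rot: [[-0.972, 0.234, 0.001], [0.234, 0.972, 0.0], [-0.001, 0.0, -1.0]]
wrist_force: [1.0, 1.6, 0.5]
grip_width: 0.997
grasp_force: 0.0
```

Call:
jog_arm:
  rows:
    - [-21.6, -30.4, 3.4, 0, 0, 0, -1]
    - [-21.6, -30.4, 3.4, 0, 0, 0, -1]
    - [-21.6, -30.4, 3.4, 0, 0, 0, -1]
    - [-21.6, -30.4, 3.4, 0, 0, 0, -1]
    - [-21.6, -30.4, 3.4, 0, 0, 0, -1]
    - [-21.6, -30.4, 3.4, 0, 0, 0, -1]
    - [-21.6, -30.4, 3.4, 0, 0, 0, -1]
    - [-21.6, -30.4, 3.4, 0, 0, 0, -1]

```text
time_s: 2.1
eef_pos: [0.4622, -0.2977, 0.149]
ee_rot: [[-0.972, 0.234, -0.0], [0.234, 0.972, 0.0], [0.001, 0.0, -1.0]]
wrist_force: [1.2, 1.1, 0.3]
grip_width: 1.002
grasp_force: 0.0
```

Call:
jog_arm:
  rows:
    - [0, 0, 0, 0, 0, 6, -1]
    - [0, 0, 0, 0, 0, 6, -1]
    - [0, 0, 0, 0, 0, 6.5, -1]
    - [0, 0, 0, 0, 0, 0, -1]
    - [0, 0, 0, 0, 0, 0, -1]

```text
time_s: 2.52
eef_pos: [0.4619, -0.2957, 0.1494]
ee_rot: [[-0.85, 0.527, -0.001], [0.527, 0.85, 0.0], [0.001, 0.0, -1.0]]
wrist_force: [0.4, -0.5, -0.3]
grip_width: 0.999
grasp_force: 0.0
```

```bash
cat >> h.py <<'E'
def wrist(name,z=.024):
    """save a wrist picture; report cream blobs: world centre, offset in tool mm, world yaw of an edge"""
    s=telemetry.get_state(); P=(np.array(s["eef_pos"]),np.array(s["ee_rot"])); im=grab_frame("wrist")
    cv2.imwrite(f"pics/{name}.png",im[:,:,::-1])
    hsv=cv2.cvtColor(im,cv2.COLOR_RGB2HSV); m=cv2.inRange(hsv,(12,15,110),(35,140,255))
    m=cv2.morphologyEx(m,cv2.MORPH_OPEN,np.ones((5,5)))
    for c in cv2.findContours(m,cv2.RETR_EXTERNAL,2)[0]:
        if cv2.contourArea(c)<800: continue
        (r,wh,a)=cv2.minAreaRect(c); W=ray("wrist",r,z,P)
        b=np.array([ray("wrist",q,z,P) for q in cv2.boxPoints((r,wh,a))]); e=b[1]-b[0]
        print(np.round(r,1),np.round(wh,1),"world",W.round(4),"tool mm",(P[1].T@(W-P[0])*1e3).round(1),"edge yaw",np.degrees(np.arctan2(e[1],e[0])).round(1))
    print("q",s["q"].round(1),s["time_s"])
E
python3 -c "
from h import *
wrist('w1')"
```

```text
[259.  191.5] [41. 42.] world [ 0.4624 -0.3006  0.024 ] tool mm [ -3.   -3.9 125.3] edge yaw 58.1
[421.2 127.2] [41.7 53.7] world [ 0.4879 -0.1492  0.024 ] tool mm [ 55.1 138.1 125.4] edge yaw 106.0
q [-32.6   3.9  -0.1  86.    0.   -0.8] 2.5167
```

View pics/w1.png

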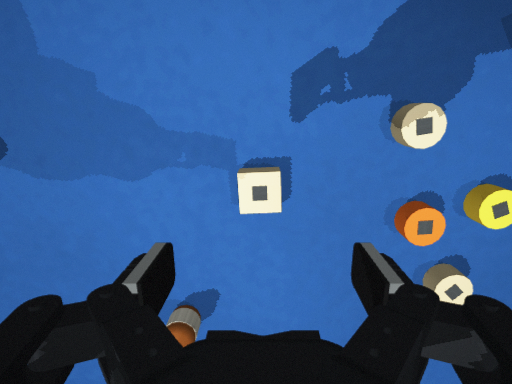

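The wrist view shows the square's top face centred at (259,193) with its edges parallel to the finger line. It is about (-4,-4) mm off in the tool frame. I'll descend and grasp.

Call:
jog_arm:
  rows:
    - [-4, -4, 26, 0, 0, 0, -1]
    - [0, 0, 30, 0, 0, 0, -1]
    - [0, 0, 30, 0, 0, 0, -1]
    - [0, 0, 30, 0, 0, 0, -1]
    - [0, 0, 20, 0, 0, 0, -1]
    - [0, 0, 10, 0, 0, 0, -1]
    - [0, 0, 0, 0, 0, 0, -1]

```text
time_s: 3.15
eef_pos: [0.4622, -0.3003, 0.0015]
ee_rot: [[-0.849, 0.528, -0.003], [0.528, 0.849, 0.002], [0.004, 0.0, -1.0]]
wrist_force: [-0.1, -1.0, 0.7]
grip_width: 1.002
grasp_force: 0.0
```

Call:
jog_arm:
  rows:
    - [0, 0, 0, 0, 0, 0, 1]
    - [0, 0, 0, 0, 0, 0, 1]
    - [0, 0, 0, 0, 0, 0, 1]
    - [0, 0, 0, 0, 0, 0, 1]
    - [0, 0, 0, 0, 0, 0, 1]
    - [0, 0, 0, 0, 0, 0, 1]
    - [0, 0, 0, 0, 0, 0, 1]
    - [0, 0, 0, 0, 0, 0, 1]
  newtons: 40

```text
time_s: 3.82
eef_pos: [0.4643, -0.3018, 0.0054]
ee_rot: [[-0.848, 0.53, 0.002], [0.53, 0.848, -0.001], [-0.003, 0.0, -1.0]]
wrist_force: [-0.4, 0.3, 6.7]
grip_width: 0.457
grasp_force: 40.2
```

Call:
jog_arm:
  rows:
    - [0, 0, -10, 0, 0, 0, 1]
    - [0, 0, -25, 0, 0, 0, 1]
    - [0, 0, -25, 0, 0, -6.4, 1]
    - [0, 0, -25, 0, 0, -6.4, 1]
    - [0, 0, -15, 0, 0, -6.4, 1]
    - [0, 0, 0, 0, 0, -6.4, 1]
    - [0, 0, 0, 0, 0, -6.4, 1]
    - [0, 0, 0, 0, 0, 0, 1]

```text
time_s: 4.48
eef_pos: [0.4636, -0.3014, 0.105]
ee_rot: [[-1.0, -0.005, 0.001], [-0.005, 1.0, -0.001], [-0.001, -0.001, -1.0]]
wrist_force: [0.0, -0.8, -0.3]
grip_width: 0.46
grasp_force: 40.2
```

Call:
jog_arm:
  rows:
    - [-3, 20, 0, 0, 0, 0, 1]
    - [-7, 38, 0, 0, 0, 0, 1]
    - [-7, 38, 0, 0, 0, 0, 1]
    - [-7, 38, 0, 0, 0, 0, 1]
    - [-7, 38, 0, 0, 0, 0, 1]
    - [-7, 38, 0, 0, 0, 0, 1]
    - [-7, 38, 0, 0, 0, 0, 1]
    - [-5, 38, 0, 0, 0, 0, 1]

```text
time_s: 5.15
eef_pos: [0.5135, -0.0134, 0.1042]
ee_rot: [[-1.0, 0.004, 0.001], [0.004, 1.0, -0.0], [-0.001, -0.0, -1.0]]
wrist_force: [0.8, -1.8, -1.8]
grip_width: 0.463
grasp_force: 40.3
```

Call:
jog_arm:
  rows:
    - [-3, 30, 0, 0, 0, 0, 1]
    - [0, 20, 0, 0, 0, 0, 1]
    - [0, 0, 0, 0, 0, 0, 1]
    - [0, 0, 0, 0, 0, 0, 1]

```text
time_s: 5.48
eef_pos: [0.5163, 0.0357, 0.104]
ee_rot: [[-1.0, 0.001, -0.0], [0.001, 1.0, -0.0], [0.0, -0.0, -1.0]]
wrist_force: [-0.1, 0.1, -0.7]
grip_width: 0.46
grasp_force: 40.3
```

```bash
python3 - <<'E'
from h import *
s=telemetry.get_state(); print(s["grip_width"],s["q"].round(1),s["wrist_force"].round(1))
im=grab_frame("top"); wr=grab_frame("wrist")
a=cv2.resize(im[95:232,184:374,::-1],(560,404),interpolation=cv2.INTER_CUBIC)
b=cv2.resize(wr[:,:,::-1],(240,180)); b=cv2.copyMakeBorder(b,0,224,0,0,0)
cv2.imwrite("pics/c2.png",np.hstack([a,b]))
E
```

```text
0.45978845187877343 [ 4.  -0.  -9.2 80.9 -0.   4. ] [-0.1  0.1 -0.7]
```

View pics/c2.png

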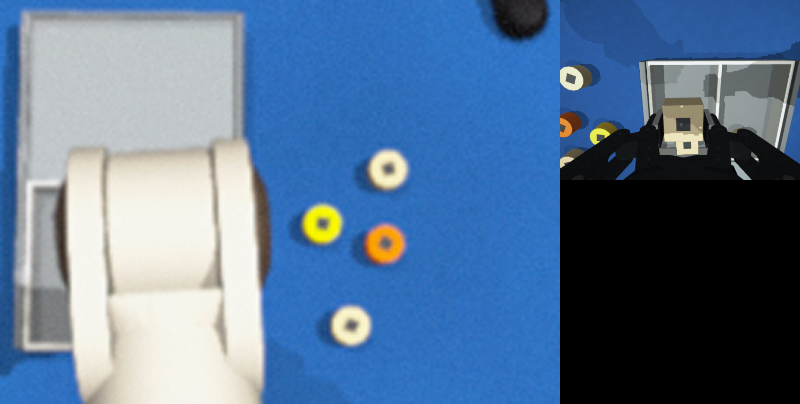

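The top picture shows the arm over the right well, and the wrist inset shows the square held level and centred between the well walls at (683,115). I'll lower it.

Call:
jog_arm:
  rows:
    - [0, 0, 15, 0, 0, 0, 1]
    - [0, 0, 20, 0, 0, 0, 1]
    - [0, 0, 20, 0, 0, 0, 1]
    - [0, 0, 15, 0, 0, 0, 1]
    - [0, 0, 10, 0, 0, 0, 1]
    - [0, 0, 7, 0, 0, 0, 1]
    - [0, 0, 4, 0, 0, 0, 1]
    - [0, 0, 0, 0, 0, 0, 1]

```text
time_s: 6.25
eef_pos: [0.5163, 0.0343, 0.0124]
ee_rot: [[-1.0, 0.001, -0.0], [0.001, 1.0, -0.0], [0.0, -0.0, -1.0]]
wrist_force: [-0.1, 0.6, -0.6]
grip_width: 0.457
grasp_force: 40.3
```

Call:
jog_arm:
  rows:
    - [0, 0, 1, 0, 0, 0, 1]
    - [0, 0, 0, 0, 0, 0, 1]
    - [0, 0, 0, 0, 0, 0, 1]

```text
time_s: 6.5
eef_pos: [0.5169, 0.0348, 0.0124]
ee_rot: [[-1.0, 0.0, 0.001], [0.0, 1.0, 0.0], [-0.001, 0.0, -1.0]]
wrist_force: [0.1, -1.2, -0.4]
grip_width: 0.459
grasp_force: 40.3
```

Call:
jog_arm:
  rows:
    - [0, 0, 1, 0, 0, 0, 1]
    - [0, 0, 0, 0, 0, 0, 1]
    - [0, 0, 0.5, 0, 0, 0, 1]
    - [0, 0, 0, 0, 0, 0, 1]

```text
time_s: 6.83
eef_pos: [0.5165, 0.0348, 0.0104]
ee_rot: [[-1.0, 0.0, 0.0], [0.0, 1.0, 0.0], [-0.0, 0.0, -1.0]]
wrist_force: [-0.4, -0.2, 1.4]
grip_width: 0.465
grasp_force: 40.5
```

Call:
jog_arm:
  rows:
    - [0, 0, 0, 0, 0, 0, -0.1]
    - [0, 0, 0, 0, 0, 0, -0.2]
    - [0, 0, 0, 0, 0, 0, -0.3]
    - [0, 0, 0, 0, 0, 0, -0.4]
    - [0, 0, 0, 0, 0, 0, -0.4]

```text
time_s: 7.25
eef_pos: [0.5164, 0.0348, 0.0102]
ee_rot: [[-1.0, 0.0, -0.0], [0.0, 1.0, 0.0], [0.0, 0.0, -1.0]]
wrist_force: [-0.5, -0.4, 1.1]
grip_width: 0.704
grasp_force: 0.0
```

Placed. I'll lift and hover over round_a.

Call:
jog_arm:
  rows:
    - [0, 0, -8, 0, 0, 0, -0.4]
    - [0, 0, -25, 0, 0, 0, -0.4]
    - [0, 0, -35, 0, 0, 0, -0.4]
    - [0, 0, -35, 0, 0, 0, -0.4]
    - [0, 0, -17, 0, 0, 0, -1]

```text
time_s: 7.67
eef_pos: [0.5175, 0.0348, 0.1352]
ee_rot: [[-1.0, 0.0, 0.005], [0.0, 1.0, 0.0], [-0.005, 0.0, -1.0]]
wrist_force: [0.9, -0.1, 0.5]
grip_width: 0.825
grasp_force: 0.0
```

Call:
jog_arm:
  rows:
    - [5, -30, 0, 0, 0, 0, -1]
    - [5, -35, 0, 0, 0, 0, -1]
    - [5, -35, 0, 0, 0, 0, -1]
    - [5, -35, 0, 0, 0, 0, -1]
    - [5, -30, 0, 0, 0, 0, -1]
    - [5, -17, 0, 0, 0, 0, -1]
    - [0, 0, 0, 0, 0, 0, -1]
    - [0, 0, 0, 0, 0, 0, -1]

```text
time_s: 8.33
eef_pos: [0.4862, -0.148, 0.1307]
ee_rot: [[-1.0, 0.002, 0.0], [0.002, 1.0, 0.0], [-0.0, 0.0, -1.0]]
wrist_force: [0.4, 0.3, -0.2]
grip_width: 0.997
grasp_force: 0.0
```

```bash
python3 -c "
from h import *
wrist('w2')"
```

```text
[463.9 225.4] [63.  46.5] world [0.5159 0.0311 0.024 ] tool mm [-29.2 179.2 106.8] edge yaw -176.1
[264.5 193. ] [46. 43.] world [ 0.4854 -0.1465  0.024 ] tool mm [  0.8   1.4 106.7] edge yaw 89.8
q [-16.9  -1.6  -7.8  83.8   0.  -16.8] 8.3333
```

View pics/w2.png

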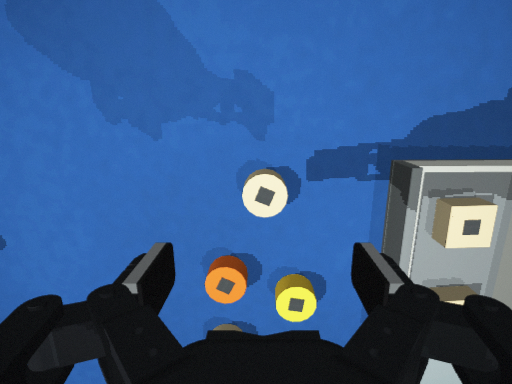

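The wrist view shows round_a's section at (265,196), right under the tool. The square lies flat in the right well at (465,225). I'll descend and grasp.

Call:
jog_arm:
  rows:
    - [-0.5, 1.5, 20, 0, 0, 0, -1]
    - [0, 0, 30, 0, 0, 0, -1]
    - [0, 0, 30, 0, 0, 0, -1]
    - [0, 0, 25, 0, 0, 0, -1]
    - [0, 0, 13, 0, 0, 0, -1]
    - [0, 0, 5, 0, 0, 0, -1]
    - [0, 0, 0, 0, 0, 0, -1]
    - [0, 0, 0, 0, 0, 0, -1]

```text
time_s: 9.05
eef_pos: [0.4875, -0.1452, 0.0081]
ee_rot: [[-1.0, -0.001, 0.001], [-0.001, 1.0, -0.0], [-0.001, -0.0, -1.0]]
wrist_force: [0.0, -0.7, 0.2]
grip_width: 1.004
grasp_force: 0.0
```

Call:
jog_arm:
  rows:
    - [0, 0, 0, 0, 0, 0, 1]
    - [0, 0, 0, 0, 0, 0, 1]
    - [0, 0, 0, 0, 0, 0, 1]
    - [0, 0, 0, 0, 0, 0, 1]
    - [0, 0, 0, 0, 0, 0, 1]
    - [0, 0, 0, 0, 0, 0, 1]
    - [0, 0, 0, 0, 0, 0, 1]
    - [0, 0, 0, 0, 0, 0, 1]

```text
time_s: 9.72
eef_pos: [0.4874, -0.1459, 0.0082]
ee_rot: [[-1.0, 0.0, 0.001], [0.0, 1.0, -0.0], [-0.001, -0.0, -1.0]]
wrist_force: [-0.6, 1.1, 5.2]
grip_width: 0.453
grasp_force: 39.9
```

Call:
jog_arm:
  rows:
    - [0, 0, -10, 0, 0, 0, 1]
    - [0, 0, -25, 0, 0, 0, 1]
    - [0, 0, -30, 0, 0, 0, 1]
    - [0, 0, -25, 0, 0, 0, 1]
    - [0, 10, -10, 0, 0, 0, 1]
    - [-6, 25, 0, 0, 0, 0, 1]
    - [-8, 36, 0, 0, 0, 0, 1]
    - [-8, 36, 0, 0, 0, 0, 1]

```text
time_s: 10.38
eef_pos: [0.5089, -0.0377, 0.1076]
ee_rot: [[-1.0, 0.002, 0.001], [0.002, 1.0, 0.0], [-0.001, 0.0, -1.0]]
wrist_force: [1.0, -0.4, -0.6]
grip_width: 0.452
grasp_force: 40.3
```

Call:
jog_arm:
  rows:
    - [-8, 36, 0, 0, 0, 0, 1]
    - [-8, 36, 0, 0, 0, 0, 1]
    - [-8, 36, 0, 0, 0, 0, 1]
    - [-8, 36, 0, 0, 0, 0, 1]
    - [-6, 25, 0, 0, 0, 0, 1]
    - [0, 14, 0, 0, 0, 0, 1]
    - [0, 0, 0, 0, 0, 0, 1]
    - [0, 0, 0, 0, 0, 0, 1]

```text
time_s: 11.05
eef_pos: [0.5464, 0.1446, 0.1069]
ee_rot: [[-1.0, -0.001, -0.001], [-0.001, 1.0, -0.0], [0.001, -0.0, -1.0]]
wrist_force: [0.6, -0.6, 0.3]
grip_width: 0.449
grasp_force: 40.3
```

Call:
jog_arm:
  rows:
    - [0, 0, 15, 0, 0, 0, 1]
    - [0, 0, 20, 0, 0, 0, 1]
    - [0, 0, 20, 0, 0, 0, 1]
    - [0, 0, 15, 0, 0, 0, 1]
    - [0, 0, 10, 0, 0, 0, 1]
    - [0, 0, 7, 0, 0, 0, 1]
    - [0, 0, 5, 0, 0, 0, 1]
    - [0, 0, 0, 0, 0, 0, 1]

```text
time_s: 11.72
eef_pos: [0.5467, 0.1437, 0.0147]
ee_rot: [[-1.0, 0.001, -0.001], [0.001, 1.0, -0.0], [0.001, -0.0, -1.0]]
wrist_force: [0.6, 0.2, -0.8]
grip_width: 0.451
grasp_force: 40.3
```

Call:
jog_arm:
  rows:
    - [0, 0, 1, 0, 0, 0, 1]
    - [0, 0, 0, 0, 0, 0, 1]
    - [0, 0, 1, 0, 0, 0, 1]
    - [0, 0, 0, 0, 0, 0, 1]
    - [0, 0, 0, 0, 0, 0, 1]

```text
time_s: 12.13
eef_pos: [0.5471, 0.1443, 0.0135]
ee_rot: [[-1.0, 0.0, 0.0], [0.0, 1.0, 0.0], [-0.0, 0.0, -1.0]]
wrist_force: [0.0, -0.1, -0.2]
grip_width: 0.451
grasp_force: 40.3
```

Call:
jog_arm:
  rows:
    - [0, 0, 0.7, 0, 0, 0, 1]
    - [0, 0, 0, 0, 0, 0, 1]
    - [0, 0, 0, 0, 0, 0, 1]

```text
time_s: 12.38
eef_pos: [0.5471, 0.1443, 0.0132]
ee_rot: [[-1.0, 0.0, 0.001], [0.0, 1.0, 0.0], [-0.001, 0.0, -1.0]]
wrist_force: [-2.2, -0.1, 5.2]
grip_width: 0.449
grasp_force: 40.8
```

Call:
jog_arm:
  rows:
    - [0, 0, 0, 0, 0, 0, -0.1]
    - [0, 0, 0, 0, 0, 0, -0.2]
    - [0, 0, 0, 0, 0, 0, -0.3]
    - [0, 0, 0, 0, 0, 0, -0.4]
    - [0, 0, 0, 0, 0, 0, -0.4]

```text
time_s: 12.8
eef_pos: [0.5469, 0.1442, 0.0124]
ee_rot: [[-1.0, 0.0, -0.0], [0.0, 1.0, -0.0], [0.0, -0.0, -1.0]]
wrist_force: [-0.1, -0.4, 0.8]
grip_width: 0.698
grasp_force: 0.0
```

Call:
jog_arm:
  rows:
    - [0, 0, -8, 0, 0, 0, -0.4]
    - [0, 0, -25, 0, 0, 0, -0.4]
    - [0, 0, -35, 0, 0, 0, -0.4]
    - [0, 0, -35, 0, 0, 0, -0.4]
    - [0, 0, -15, 0, 0, 0, -1]

```text
time_s: 13.22
eef_pos: [0.5482, 0.1445, 0.136]
ee_rot: [[-1.0, 0.0, 0.005], [0.0, 1.0, 0.001], [-0.005, 0.001, -1.0]]
wrist_force: [1.2, 1.4, 1.2]
grip_width: 0.822
grasp_force: 0.0
```

Call:
jog_arm:
  rows:
    - [-6, -18, 0, 0, 0, 0, -1]
    - [-11, -33, 0, 0, 0, 0, -1]
    - [-11, -34, 0, 0, 0, 0, -1]
    - [-11, -34, 0, 0, 0, 0, -1]
    - [-11, -34, 0, 0, 0, 0, -1]
    - [-11, -34, 0, 0, 0, 0, -1]
    - [-11, -34, 0, 0, 0, 0, -1]
    - [-11, -34, 0, 0, 0, 0, -1]

```text
time_s: 13.88
eef_pos: [0.6302, -0.1126, 0.1312]
ee_rot: [[-1.0, 0.0, 0.001], [0.0, 1.0, -0.0], [-0.001, -0.0, -1.0]]
wrist_force: [0.3, -0.3, -0.3]
grip_width: 0.998
grasp_force: 0.0
```

Call:
jog_arm:
  rows:
    - [-11, -33, 0, 0, 0, 0, -1]
    - [-9, -26, 0, 0, 0, 0, -1]
    - [-5, -16, 0, 0, 0, 0, -1]
    - [0, 0, 0, 0, 0, 0, -1]
    - [0, 0, 0, 0, 0, 0, -1]

```text
time_s: 14.3
eef_pos: [0.6548, -0.1865, 0.1305]
ee_rot: [[-1.0, 0.002, -0.0], [0.002, 1.0, 0.0], [0.0, 0.0, -1.0]]
wrist_force: [-0.1, -0.1, -0.3]
grip_width: 1.0
grasp_force: 0.0
```

```bash
python3 -c "
from h import *
wrist('w3')"
```

```text
[261. 196.] [45.5 44.4] world [ 0.6565 -0.1881  0.024 ] tool mm [ -1.8  -1.6 106.5] edge yaw 146.1
q [-15.9  22.6  19.9  87.3   0.  -15.8] 14.3
```

View pics/w3.png

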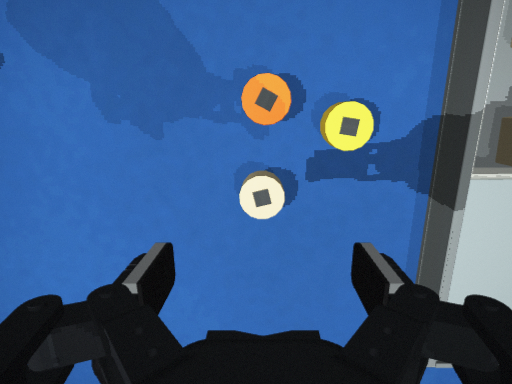

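The wrist view shows the cream round_b centred at (262,197), with the yellow and orange decoys clear of the finger line. It is about (-2.5,-1.5) mm off.

Call:
jog_arm:
  rows:
    - [-2.5, -1.5, 20, 0, 0, 0, -1]
    - [0, 0, 30, 0, 0, 0, -1]
    - [0, 0, 30, 0, 0, 0, -1]
    - [0, 0, 25, 0, 0, 0, -1]
    - [0, 0, 13, 0, 0, 0, -1]
    - [0, 0, 5, 0, 0, 0, -1]
    - [0, 0, 0, 0, 0, 0, -1]
    - [0, 0, 0, 0, 0, 0, -1]

```text
time_s: 15.02
eef_pos: [0.6581, -0.187, 0.0092]
ee_rot: [[-1.0, -0.0, 0.002], [-0.0, 1.0, -0.0], [-0.002, -0.0, -1.0]]
wrist_force: [-0.6, -0.4, 0.9]
grip_width: 1.004
grasp_force: 0.0
```

Call:
jog_arm:
  rows:
    - [0, 0, 0, 0, 0, 0, 1]
    - [0, 0, 0, 0, 0, 0, 1]
    - [0, 0, 0, 0, 0, 0, 1]
    - [0, 0, 0, 0, 0, 0, 1]
    - [0, 0, 0, 0, 0, 0, 1]
    - [0, 0, 0, 0, 0, 0, 1]
    - [0, 0, 0, 0, 0, 0, 1]
    - [0, 0, 0, 0, 0, 0, 1]

```text
time_s: 15.68
eef_pos: [0.6579, -0.1875, 0.0086]
ee_rot: [[-1.0, 0.0, 0.001], [0.0, 1.0, -0.0], [-0.001, -0.0, -1.0]]
wrist_force: [-1.0, -0.7, 5.0]
grip_width: 0.451
grasp_force: 40.2
```

Call:
jog_arm:
  rows:
    - [0, 0, -10, 0, 0, 0, 1]
    - [0, 0, -25, 0, 0, 0, 1]
    - [0, 0, -30, 0, 0, 0, 1]
    - [0, 0, -25, 0, 0, 0, 1]
    - [5, 10, -10, 0, 0, 0, 1]
    - [12, 25, 0, 0, 0, 0, 1]
    - [16, 33, 0, 0, 0, 0, 1]
    - [16, 33, 0, 0, 0, 0, 1]

```text
time_s: 16.35
eef_pos: [0.6072, -0.0853, 0.1069]
ee_rot: [[-1.0, 0.002, -0.001], [0.002, 1.0, 0.0], [0.001, 0.0, -1.0]]
wrist_force: [-0.2, 1.0, -0.3]
grip_width: 0.451
grasp_force: 40.3
```

Call:
jog_arm:
  rows:
    - [16, 33, 0, 0, 0, 0, 1]
    - [16, 33, 0, 0, 0, 0, 1]
    - [16, 33, 0, 0, 0, 0, 1]
    - [16, 33, 0, 0, 0, 0, 1]
    - [16, 33, 0, 0, 0, 0, 1]
    - [16, 33, 0, 0, 0, 0, 1]
    - [10, 22, 0, 0, 0, 0, 1]
    - [5, 11, 0, 0, 0, 0, 1]

```text
time_s: 17.02
eef_pos: [0.4953, 0.1473, 0.1072]
ee_rot: [[-1.0, -0.002, -0.001], [-0.002, 1.0, 0.0], [0.001, 0.0, -1.0]]
wrist_force: [0.5, 0.3, -1.4]
grip_width: 0.446
grasp_force: 40.3
```

Call:
jog_arm:
  rows:
    - [0, 0, 0, 0, 0, 0, 1]
    - [0, 0, 0, 0, 0, 0, 1]

```text
time_s: 17.18
eef_pos: [0.4971, 0.1449, 0.1073]
ee_rot: [[-1.0, -0.001, -0.0], [-0.001, 1.0, -0.0], [0.0, -0.0, -1.0]]
wrist_force: [0.8, -0.8, -0.1]
grip_width: 0.451
grasp_force: 40.3
```

Call:
jog_arm:
  rows:
    - [0, 0, 15, 0, 0, 0, 1]
    - [0, 0, 20, 0, 0, 0, 1]
    - [0, 0, 20, 0, 0, 0, 1]
    - [0, 0, 15, 0, 0, 0, 1]
    - [0, 0, 10, 0, 0, 0, 1]
    - [0, 0, 7, 0, 0, 0, 1]
    - [0, 0, 5, 0, 0, 0, 1]
    - [0, 0, 0, 0, 0, 0, 1]

```text
time_s: 17.85
eef_pos: [0.4974, 0.1442, 0.0149]
ee_rot: [[-1.0, 0.001, -0.001], [0.001, 1.0, -0.0], [0.001, -0.0, -1.0]]
wrist_force: [0.4, -0.5, -0.2]
grip_width: 0.45
grasp_force: 40.3
```

Call:
jog_arm:
  rows:
    - [0, 0, 1, 0, 0, 0, 1]
    - [0, 0, 0, 0, 0, 0, 1]
    - [0, 0, 1, 0, 0, 0, 1]
    - [0, 0, 0, 0, 0, 0, 1]
    - [0, 0, 0, 0, 0, 0, 1]

```text
time_s: 18.27
eef_pos: [0.4976, 0.1449, 0.0138]
ee_rot: [[-1.0, -0.0, 0.0], [-0.0, 1.0, 0.0], [-0.0, 0.0, -1.0]]
wrist_force: [-0.2, 0.1, -1.0]
grip_width: 0.447
grasp_force: 40.3
```

Call:
jog_arm:
  rows:
    - [0, 0, 0.7, 0, 0, 0, 1]
    - [0, 0, 0, 0, 0, 0, 1]
    - [0, 0, 0, 0, 0, 0, 1]

```text
time_s: 18.52
eef_pos: [0.4977, 0.1449, 0.0136]
ee_rot: [[-1.0, 0.0, 0.001], [0.0, 1.0, 0.0], [-0.001, 0.0, -1.0]]
wrist_force: [-2.5, -0.4, 5.8]
grip_width: 0.448
grasp_force: 40.8
```

Call:
jog_arm:
  rows:
    - [0, 0, 0, 0, 0, 0, -0.1]
    - [0, 0, 0, 0, 0, 0, -0.2]
    - [0, 0, 0, 0, 0, 0, -0.3]
    - [0, 0, 0, 0, 0, 0, -0.4]
    - [0, 0, 0, 0, 0, 0, -0.4]

```text
time_s: 18.93
eef_pos: [0.4974, 0.1447, 0.0127]
ee_rot: [[-1.0, 0.0, -0.0], [0.0, 1.0, -0.0], [0.0, -0.0, -1.0]]
wrist_force: [-0.7, -0.2, 0.8]
grip_width: 0.7
grasp_force: 0.0
```

Call:
jog_arm:
  rows:
    - [0, 0, -8, 0, 0, 0, -0.4]
    - [0, 0, -25, 0, 0, 0, -0.4]
    - [0, 0, -35, 0, 0, 0, -0.4]
    - [0, 0, -35, 0, 0, 0, -0.4]
    - [0, 0, -15, 0, 0, 0, 0]

```text
time_s: 19.35
eef_pos: [0.4986, 0.1451, 0.1361]
ee_rot: [[-1.0, 0.0, 0.005], [0.0, 1.0, 0.001], [-0.005, 0.001, -1.0]]
wrist_force: [0.4, 1.1, -0.7]
grip_width: 0.575
grasp_force: 0.0
```

Call:
jog_arm:
  rows:
    - [-18, -5, 0, 0, 0, 0, 1]
    - [-30, -10, 0, 0, 0, 0, 1]
    - [-30, -10, 0, 0, 0, 0, 1]
    - [-30, -10, 0, 0, 0, 0, 1]
    - [-30, -10, 0, 0, 0, 0, 1]
    - [-27, -10, 0, 0, 0, 0, 1]
    - [-17, 0, 0, 0, 0, 0, 1]
    - [0, 0, 0, 0, 0, 0, 1]

```text
time_s: 20.02
eef_pos: [0.6818, 0.0888, 0.1298]
ee_rot: [[-1.0, 0.002, -0.0], [0.002, 1.0, -0.0], [0.0, -0.0, -1.0]]
wrist_force: [0.7, 0.7, -0.9]
grip_width: 0.002
grasp_force: 0.0
```

```bash
python3 -c "
from h import *
wrist('w4',.029)
im=grab_frame('side'); cv2.imwrite('pics/s2.png',cv2.resize(im[120:260,190:370,::-1],(771,600),interpolation=cv2.INTER_CUBIC))"
```

```text
[335.5 104.5] [51. 49.] world [0.608  0.1455 0.029 ] tool mm [ 73.9  56.6 100.8] edge yaw 89.9
[202.  106.4] [53.3 52.1] world [0.6091 0.0415 0.029 ] tool mm [ 72.6 -47.4 100.8] edge yaw 93.2
[339.   23.5] [47. 54.] world [0.5516 0.1444 0.029 ] tool mm [130.3  55.4 100.8] edge yaw 89.8
q [ 7.4 23.5 21.1 87.6 -0.   7.5] 20.0167
```

View pics/w4.png

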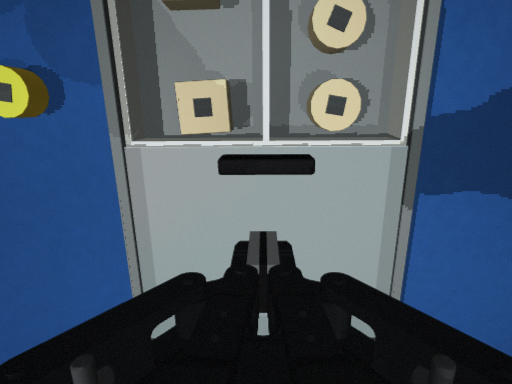

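View pics/s2.png

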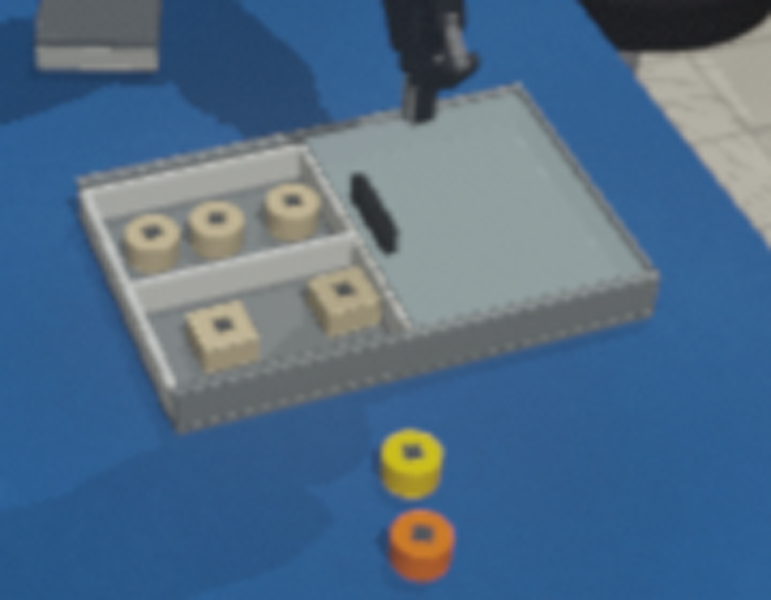

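All five mounts lie flat in the right wells (side crop: three rounds at left, two squares at right). The closed fingers stand behind the grip bar, which is at (266,165) in the wrist view. I'll lower them and pull the cover shut.

Call:
jog_arm:
  rows:
    - [0, 0, 20, 0, 0, 0, 1]
    - [0, 0, 25, 0, 0, 0, 1]
    - [0, 0, 20, 0, 0, 0, 1]
    - [0, 0, 12, 0, 0, 0, 1]
    - [0, 0, 7, 0, 0, 0, 1]
    - [0, 0, 0, 0, 0, 0, 1]

```text
time_s: 20.62
eef_pos: [0.6784, 0.0898, 0.0459]
ee_rot: [[-1.0, -0.0, -0.002], [-0.0, 1.0, -0.0], [0.002, -0.0, -1.0]]
wrist_force: [-0.3, 0.4, 1.0]
grip_width: -0.002
grasp_force: 0.0
```

Call:
jog_arm:
  rows:
    - [4, 0, 0, 0, 0, 0, 1]
    - [6, 0, 0, 0, 0, 0, 1]
    - [6, 0, 0, 0, 0, 0, 1]
    - [8, 0, 0, 0, 0, 0, 1]
    - [10, 0, 0, 0, 0, 0, 1]
    - [12, 0, 0, 0, 0, 0, 1]
    - [14, 0, 0, 0, 0, 0, 1]
    - [14, 0, 0, 0, 0, 0, 1]

```text
time_s: 21.28
eef_pos: [0.6049, 0.0896, 0.0477]
ee_rot: [[-1.0, 0.0, 0.002], [0.0, 1.0, 0.0], [-0.002, 0.0, -1.0]]
wrist_force: [2.2, -1.2, 1.3]
grip_width: 0.001
grasp_force: 1.0
```

Call:
jog_arm:
  rows:
    - [14, 0, 0, 0, 0, 0, 1]
    - [14, 0, 0, 0, 0, 0, 1]
    - [14, 0, 0, 0, 0, 0, 1]
    - [14, 0, 0, 0, 0, 0, 1]
    - [14, 0, 0, 0, 0, 0, 1]
    - [14, 0, 0, 0, 0, 0, 1]
    - [12, 0, 0, 0, 0, 0, 1]
    - [8, 0, 0, 0, 0, 0, 1]

```text
time_s: 21.95
eef_pos: [0.5004, 0.0896, 0.0475]
ee_rot: [[-1.0, 0.0, 0.001], [0.0, 1.0, -0.0], [-0.001, -0.0, -1.0]]
wrist_force: [2.3, -0.8, 1.3]
grip_width: 0.001
grasp_force: 0.9
```

Call:
jog_arm:
  rows:
    - [4, 0, 0, 0, 0, 0, 1]
    - [3, 0, 0, 0, 0, 0, 1]
    - [2, 0, 0, 0, 0, 0, 1]
    - [1, 0, 0, 0, 0, 0, 1]
    - [1, 0, 0, 0, 0, 0, 1]
    - [0, 0, 0, 0, 0, 0, 1]

```text
time_s: 22.45
eef_pos: [0.4905, 0.0898, 0.0467]
ee_rot: [[-1.0, 0.0, -0.0], [0.0, 1.0, 0.0], [0.0, 0.0, -1.0]]
wrist_force: [0.3, 0.0, -0.2]
grip_width: -0.001
grasp_force: 0.5
```

Call:
jog_arm:
  rows:
    - [1, 0, 0, 0, 0, 0, 1]
    - [1, 0, 0, 0, 0, 0, 1]
    - [0, 0, 0, 0, 0, 0, 1]

```text
time_s: 22.7
eef_pos: [0.4897, 0.0898, 0.0468]
ee_rot: [[-1.0, 0.0, 0.002], [0.0, 1.0, 0.0], [-0.002, 0.0, -1.0]]
wrist_force: [8.3, -0.1, -3.6]
grip_width: -0.004
grasp_force: 4.1
```

Call:
jog_arm:
  rows:
    - [1, 0, 0, 0, 0, 0, 1]
    - [0, 0, 0, 0, 0, 0, 1]
    - [0, 0, 0, 0, 0, 0, 1]

```text
time_s: 22.95
eef_pos: [0.4897, 0.0898, 0.0468]
ee_rot: [[-1.0, 0.0, 0.004], [0.0, 1.0, -0.0], [-0.004, -0.0, -1.0]]
wrist_force: [13.4, -0.1, -6.4]
grip_width: -0.003
grasp_force: 6.7
```

Call:
jog_arm:
  rows:
    - [-6, 0, 0, 0, 0, 0, 1]
    - [-6, 0, 0, 0, 0, 0, 1]
    - [0, 0, -20, 0, 0, 0, 1]
    - [0, 0, -35, 0, 0, 0, 1]
    - [0, 0, -35, 0, 0, 0, 1]
    - [0, 0, -30, 0, 0, 0, 1]
    - [0, 0, 0, 0, 0, 0, 1]

```text
time_s: 23.53
eef_pos: [0.5014, 0.0901, 0.1729]
ee_rot: [[-1.0, 0.0, 0.007], [0.0, 1.0, 0.001], [-0.007, 0.001, -1.0]]
wrist_force: [0.8, 0.7, 1.4]
grip_width: 0.002
grasp_force: 0.0
```

Call:
jog_arm:
  rows:
    - [0, -40, 0, 0, 0, 0, 1]
    - [0, -40, 0, 0, 0, 0, 1]
    - [0, -40, 0, 0, 0, 0, 1]
    - [0, -40, 0, 0, 0, 0, 1]
    - [0, -40, 0, 0, 0, 0, 1]
    - [0, -40, 0, 0, 0, 0, 1]
    - [0, -40, 0, 0, 0, 0, 1]
    - [0, 0, 0, 0, 0, 0, 1]

```text
time_s: 24.2
eef_pos: [0.4987, -0.1959, 0.1659]
ee_rot: [[-1.0, 0.005, -0.001], [0.005, 1.0, -0.001], [0.001, -0.001, -1.0]]
wrist_force: [0.1, 0.1, 0.5]
grip_width: -0.001
grasp_force: 0.0
```

```bash
python3 -c "
from h import *
im=grab_frame('top'); cv2.imwrite('pics/t3.png',cv2.resize(im[85:225,180:350,::-1],(728,600),interpolation=cv2.INTER_CUBIC))
for X in ((.547+.102-.18,.0892,.0615),):print(proj('top',X),'crop',(proj('top',X)-[180,85])*4.283)"
```

```text
[226.98743544 209.64433367] crop [201.247186   533.85168109]
```

View pics/t3.png

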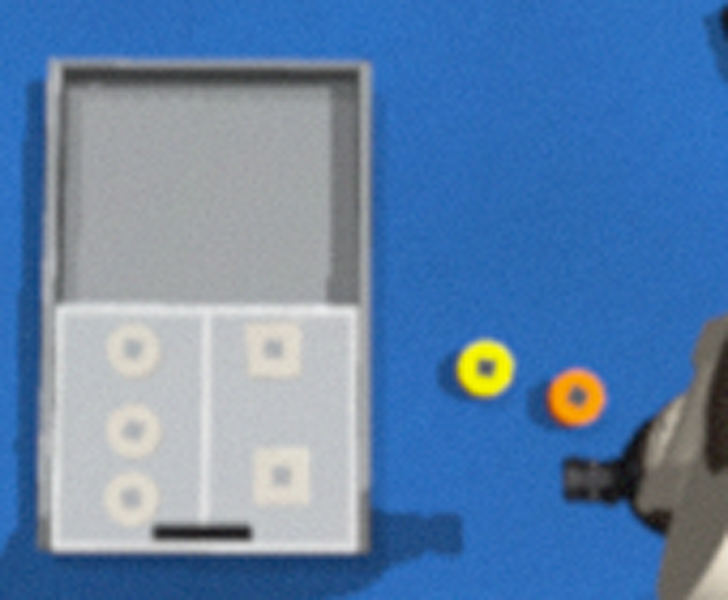

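The cover is shut: the bar is at (202,533) where (201,534) was predicted, and it stood firm against 13 N. All five mounts are under it and the arm is clear.

```bash
python3 -c "
from cell import workorder
print(workorder.job_done())"
```

```text
the job is handed in; nothing more can be done
None
```

The job is handed in: both bench rounds are in the left well with the stored round and the bench square is in the right well with the stored square, all lying flat with polished faces up. The cover is fully shut, and the arm never went near the dropper bottle or the slide box.

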